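Unlatch and hold up the swing tier of a dish rack

ROBOT

A 7-joint arm with a two-finger parallel gripper is mounted at the origin on the work surface. World frame = base frame: x ahead of the robot, y to its left, z up, the work surface at z = 0. Lengths are in m, angles in rad, forces in N, time in s.
With the tool pointing down it reaches from about 0.35 to 0.9 m from the base axis. Payload 7.2 kg.
Tool frame: the origin (TCP) lies midway between the tips of the shut fingers; the grasp point (between the pads) lies 19 mm behind it; z points along the fingers, y is the direction in which the jaws open and shut (so a half turn about z gives the same grasp; the last joint's range is limited). The gripper opens to 85 mm and grips with 20 to 120 N. Pads are 22 mm wide; open, the fingers measure 114 mm over their backs; the gripper's body (76 mm by 85 mm) begins 54 mm behind the grasp point. The pads swing forward as they close: fully open they stand 13 mm farther back than shut.
Start: joints at [-1.382, 0.411, -0.013, 1.596, 0.006, 1.134, -0.082], TCP at [0.159, 0.605, 0.231] pointing down, gripper open.
Joint ranges: [-2.95, 2.95], [-0.29, 1.99], [-1.47, 1.44], [0.14, 2.54], [-1.03, 4.17], [0.13, 1.85], [-2.86, 2.86]. Speed limits (rad/s): [2.39, 2.39, 3.01, 3.01, 3.14, 3.14, 3.14].

INTERFACE

Orientations are given as a unit quaternion [w, x, y, z].
In Python, from plant import get_state, eyes, bot gives the robot as it stands. The module is installed in compiled form; this text tells all that it offers.
- The arm moves only by the shell command python3 -m jog 'ROWS' [OPENING] [FORCE]. ROWS is JSON, a list that holds one entry, the list of rows, each a list of 4 numbers: the shift along the tool's x, y, z in units of 30 mm (1.0 is 30 mm), then the turn about the tool's z in units of 8 degrees (1.0 is 8 degrees). In form: [[[tx, ty, tz, spin], ...]]. A call has 1 to 10 rows; each row shifts and turns the pose as measured when the row begins, along the tool's axes as they then stand; what a row does not reach is not made up. A row lasts 1/10 s, in which the tool goes at most 50 mm and 8.59 degrees, less where a joint would pass 70% of its speed; a pose out of reach is approached as far as the arm can. A call is refused whole if a number of a shift passes 1 or a number of a turn 1, either way. A call with a gripper value outside its range is refused whole. OPENING is the closure, from -1 (fully open) to 1 (shut), set as the call begins (- or left out, the last holds). The fingers move at their own pace and stop on an object; FORCE is the grip in N (left out, the last holds). Time passes only in rows, so rows that do not move let the fingers close. It gives the time, the measured TCP pose, the force and the opening at its end, in the units of the state.
- get_state(): the state, without advancing time (a new reading comes with each control period).
- eyes.read_camera(name): name is "scene" or "top"; returns the picture (400x640x3 uint8, red, green, blue); there is no depth.
- eyes.camera_params(name): a dict with "fx", "fy", "cx", "cy" (pixels), "position" and "rotation" of the camera in the world. Camera axes: x right, y down, z forward; pixel columns grow to the right and rows downward; lengths in m; the calibration is good to about 2 mm. A picture is of the moment at which its call begins. camera_params takes no time and is no camera call.
- bot.sign_off(): hands the job in, once; it reports no verdict.
The state is a dict: "t": time; "q": joint angles; "joint_velocities": joint speeds; "joint_torque": joint torques, N m; "tool_pos": TCP position; "ee_rot": TCP orientation; "force": force on the tool from outside, world axes, zero at the start; "wrist_torque": the same for the moment, N m; "finger_gap": finger opening in m.
Only numpy, scipy, OpenCV 4.12 (cv2) and the standard library are available. Lean on these libraries where they do the work, as an engineer would, in place of code of your own. Each camera call takes 0.05 s, during which the arm holds its last target. There are 200 camera calls.

TASK

The upper tier of the drying rack is locked down on a brass ball by a sprung latch: pull the latch's red disc sideways until it is fully drawn while the tier is still down, then lift the tier off the ball and hold it up, with its blue coupler at least 6 cm above where it started, so that I can get the green plate out. Finish with the gripper still holding the tier up and still - do not put it down or let go - and leave the plate, spoon, bowl and tumbler where they are.

Things in the scene. Friction and masses are not known exactly. Their poses are not given: they have to be found in the camera images.
- rack: stainless two-tier drying rack, fixed to the counter, 250 mm deep (x) by 380 mm wide (y). Origin on the counter under its centre; its x axis points from the latch side to the hinge side, y to the left of that, z up. Posts at x = +-125, y = +-190 mm. A drip tray (top 33 mm up) is its lower tier. The front rail (x = -125, 150 mm up) carries the ball stud.
- ball (a point): centre of the brass ball (22 mm diameter, flat collar under it, on a 10 mm neck) on the middle of the front rail: rack x = -125, y = 0, z = 186 mm. The ball is hidden under the coupler when the tier is down.
- tier (a joint): hinge of the swing-up upper tier, rad: 0 = down, level; grows as the latch side rises, stop 0.9. Axis along the rack's y at rack x = +125, z = 190 mm. Steel wire frame 340 mm wide (wires 190 mm up) with a flat middle tongue ending in the blue coupler 250 mm from the hinge. Weighs 0.4 to 0.8 kg, falls back if let go. Cannot rise over about 0.01 rad while the latch is shut.
- socket (a point): centre of the socket in the blue coupler (52 x 40 mm in rack x, y; flat roof, its top 19 mm above this point). Moves with the tier, x axis along the tongue towards the hinge, y along the hinge axis. Coincides with ball when the tier is down.
- latch (a joint): travel of the sprung latch, m: 0 = shut, grows as it is pulled along the tier's +y (away from the coupler, to the side where the disc stands), stop 0.020. Its fork locks the tier down until 0.012; draw it to 0.016 or more. Spring 3 N at 0, 8 N at 0.020; shuts if let go. It rides on the tier: lift the tier by it. Once the tier is 20 mm up it may close or stay drawn.
- disc (a point): centre of the latch's upright red disc, the thing to grip: 28 mm diameter, 14 mm thick, flat faces looking to tier +y and -y (pull direction, hinge axis). Tier down, latch shut: 32 mm in y and 53 mm in z from socket, 239 mm above the counter, its lower edge 20 mm over the coupler roof. Nothing on the rack is higher. Pinched across its faces it can turn between the fingers as the tier tilts.
- plate: green melamine plate, 176 mm across, 20 mm high, lying on the drip tray under the tier; origin at the centre of its underside. Leave alone.
- spoon: white ceramic soup spoon, 140 mm long along x, lying on the drip tray under the tier; origin at its underside. Leave alone.
- bowl: blue plastic rice bowl, 112 mm across, 55 mm high, standing on the counter in front of the rack, to one side of the latch; origin at the centre of its underside. Leave alone.
- tumbler: glass tumbler, 72 mm across, 110 mm high, standing on the counter in front of the rack, on the other side from the bowl; origin at the centre of its underside. Leave alone.

How it is judged:
By the outcome, as a careful person would: the job done as asked, in the order asked, and still so for the second after the job is handed in, while the arm keeps its last pose, push and grip.
It also fails if it takes over 35 s, if anything falls off the work surface, if the arm or the gripper's body presses on something with over 40 N, if the wrist force passes 120 N, or if a joint passes its speed limit or range.

## Working session

There is one attempt and no reset: what is moved stays moved. The work goes in short steps, Python scripts to look and compute and a shell command to move; the robot and the scene stay as the last step left them, time stands still between calls to the robot, and variables do not carry over. Pictures are saved under pics/ and viewed, about 8 in all and at most 12, crops included, and the job is handed in when it is done.

```bash
mkdir -p pics; python3 - <<'E'
from plant import get_state, eyes
import cv2
s=get_state()
for k in s: print(k,s[k])
for n in("scene","top"):
    print(n,eyes.camera_params(n)); cv2.imwrite(f"pics/{n}0.png",eyes.read_camera(n)[:,:,::-1])
E
```

```text
t 0.0
q [-1.3821961   0.41192422 -0.01271242  1.59710327  0.00561632  1.13429465
 -0.08217292]
joint_velocities [ 0.00130287 -0.00172532  0.00019032 -0.00151294 -0.00134917  0.00012151
 -0.00174539]
joint_torque [ 1.07863926e-06 -6.00624704e+01  6.81985393e-01 -2.99430084e+01
  1.37274008e-02  1.02480265e-02 -1.99740469e-05]
tool_pos [0.15865543 0.60398252 0.23041369]
ee_rot [-4.10674986e-05  1.28018144e-01  9.91771464e-01 -8.45889098e-04]
force [-0.80921931 -0.26729914  0.12460913]
wrist_torque [-0.03456897  0.02994013 -0.01311037]
finger_gap 0.08530190943144708
scene {'fx': 494.95193069987823, 'fy': 494.95193069987823, 'cx': 316.0040987763506, 'cy': 193.6565121188678, 'position': array([ 1.06308646, -0.7010577 ,  0.95658881]), 'rotation': array([-0.38342326,  0.87479343,  0.27539535, -0.10899748])}
top {'fx': 446.50742568404473, 'fy': 446.50742568404473, 'cx': 314.70227835507677, 'cy': 203.3687917631317, 'position': array([ 0.36369318, -0.01210586,  1.21684288]), 'rotation': array([-0.08576372,  0.7442395 , -0.65848992,  0.07171596])}
```

View pics/scene0.png

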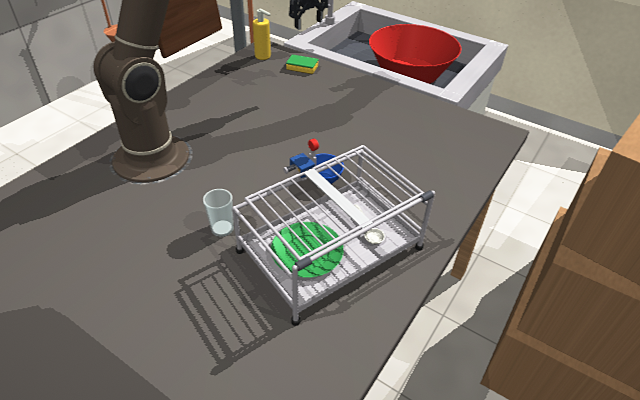

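View pics/top0.png

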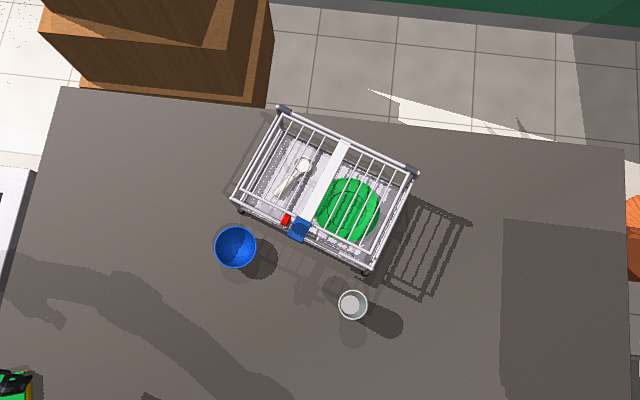

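Scene: red disc at about (314,145), coupler (302,163), hinge on the right. Top: disc at about (286,219), coupler (300,229), bowl (236,247), tumbler (352,304). Next: triangulate these and get the rack yaw.

```bash
cat > h.py <<'E'
import numpy as np, cv2
from scipy.spatial.transform import Rotation as R
from plant import eyes, get_state
P={n:eyes.camera_params(n) for n in("scene","top")}
def rot(q): return R.from_quat(np.r_[q[1:],q[0]])
def ray(n,u,v):
    p=P[n]; d=rot(p["rotation"]).apply([(u-p["cx"])/p["fx"],(v-p["cy"])/p["fy"],1]); return np.array(p["position"]),d/np.linalg.norm(d)
def atz(n,u,v,z):
    o,d=ray(n,u,v); return o+d*(z-o[2])/d[2]
def tri(a,b):
    A=0;B=0
    for n,uv in(("scene",a),("top",b)):
        o,d=ray(n,*uv);M=np.eye(3)-np.outer(d,d);A=A+M;B=B+M@o
    x=np.linalg.solve(A,B); return x
def proj(n,X):
    p=P[n];c=rot(p["rotation"]).inv().apply(np.array(X)-p["position"]);return p["fx"]*c[0]/c[2]+p["cx"],p["fy"]*c[1]/c[2]+p["cy"]
def red(im,box):
    x0,y0,x1,y1=box;c=im[y0:y1,x0:x1].astype(int)
    m=(c[...,0]>100)&(c[...,1]<c[...,0]*.45)&(c[...,2]<c[...,0]*.45);v,u=np.nonzero(m);return u.mean()+x0,v.mean()+y0,m.sum(),u.min()+x0,u.max()+x0,v.min()+y0,v.max()+y0
E
python3 - <<'E'
from h import *
s=cv2.imread("pics/scene0.png")[:,:,::-1];t=cv2.imread("pics/top0.png")[:,:,::-1]
a=red(s,(290,130,335,160));b=red(t,(270,205,305,235));print(a,b,tri(a[:2],b[:2]))
for n,p in(("hingeR",(278,108)),("hingeL",(417,173))): print(n,atz("top",*p,.19))
print(atz("scene",428,197,.19),atz("scene",302,265,.19))
c1=cv2.resize(s[125:190,265:365],None,fx=6,fy=6,interpolation=2)
c2=cv2.resize(t[95:275,225:425],None,fx=4,fy=4,interpolation=2)[:,:800]
cv2.imwrite("pics/c1.png",c1[:,:,::-1]);cv2.imwrite("pics/c2.png",c2[:600,:,::-1])
E
```

```text
(np.float64(312.9263157894737), np.float64(144.03157894736842), np.int64(95), np.int64(308), np.int64(318), np.int64(139), np.int64(150)) (np.float64(284.9871794871795), np.float64(219.51282051282053), np.int64(78), np.int64(281), np.int64(290), np.int64(214), np.int64(225)) [0.53789405 0.08109938 0.23941539]
hingeR [0.82485813 0.14297011 0.19      ]
hingeL [ 0.6986567  -0.21093047  0.19      ]
[0.8242759  0.12447418 0.19      ] [ 0.70533182 -0.2002344   0.19      ]
```

View pics/c1.png

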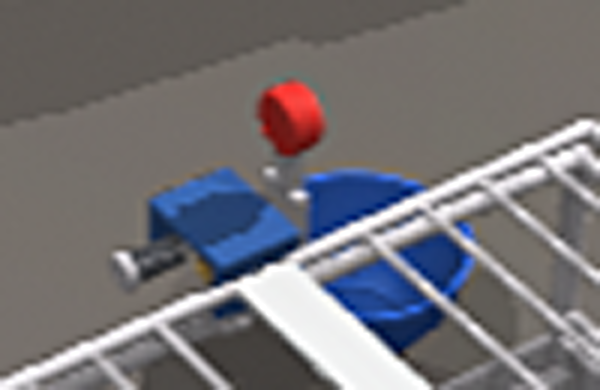

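View pics/c2.png

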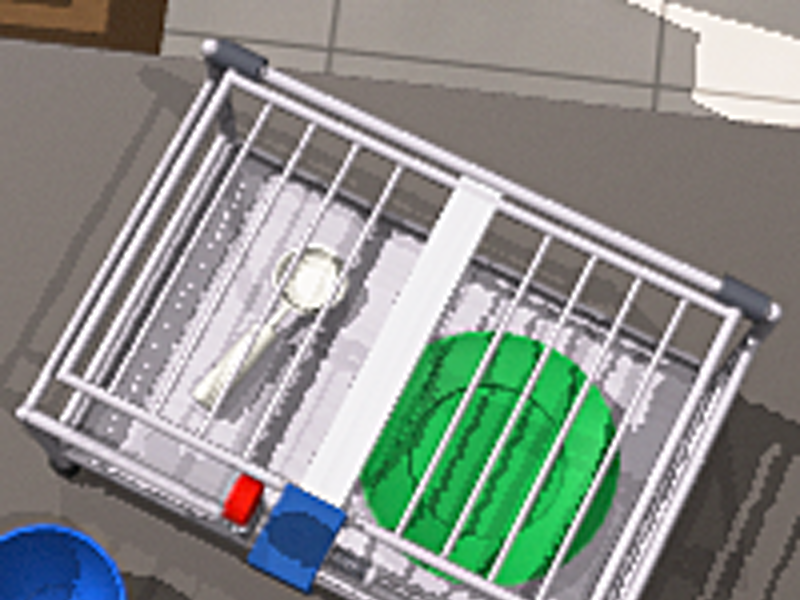

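Triangulated disc is (0.538, 0.081, 0.239), and the height matches the given 239 mm. The hinge ends give a rack yaw of about -19.8°, and that hinge predicts the same disc position within 1 mm. Crops: the disc stands left of the coupler (rack +y), and nothing blocks it. Going above it now, with tool y along rack y.

```bash
python3 -m jog '[[[0,0,-0.8,0.64],[-0.5,-0.3,-0.8,0],[-0.9,-0.6,-0.6,0],[-0.9,-0.6,0,0],[-0.9,-0.6,0,0],[-0.9,-0.6,0,0],[-0.9,-0.6,0,0],[-0.9,-0.6,0,0],[-0.9,-0.6,0,0],[-0.9,-0.6,0,0]]]' -1 60
python3 -m jog '[[[-0.9,-0.6,0,0],[-0.9,-0.6,0,0],[-0.9,-0.6,0,0],[-0.9,-0.6,0,0],[-0.9,-0.6,0,0],[-0.9,-0.6,0,0],[-0.9,-0.6,0,0],[-0.6,-0.4,0,0],[0,0,0,0]]]'
cat > d.py <<'E'
from h import *
import sys
s=get_state();Rt=rot(s["ee_rot"]);g=np.array(eval(sys.argv[1])) if len(sys.argv)>1 else np.array([.538,.081,.221])
M=Rt.as_matrix();print("t",s["t"],"pos",s["tool_pos"],"F",s["force"],"gap",s["finger_gap"])
print("y ang",np.degrees(np.arctan2(M[1,1],M[0,1])),"zaxis",M[:,2],"units to goal",Rt.inv().apply(g-s["tool_pos"])/.03)
E
python3 d.py
```

```text
t: 1.1
tool_pos: [0.3242, 0.375, 0.2948]
ee_rot: [-0.002, 0.169, 0.986, -0.005]
force: [0.9, 0.9, 0.2]
finger_gap: 0.0855
t: 2.0
tool_pos: [0.4789, 0.1607, 0.2942]
ee_rot: [-0.002, 0.173, 0.985, -0.007]
force: [0.1, -0.2, 1.2]
finger_gap: 0.0853
t 2.0 pos [0.47891638 0.16065254 0.2942425 ] F [ 0.07940039 -0.21684771  1.18757762] gap 0.08526239735119658
y ang 70.11381059591189 zaxis [-0.00688816 -0.0124556  -0.9998987 ] units to goal [-2.7606707  -1.79235006  2.46067406]
```

```bash
python3 -m jog '[[[-0.9,-0.6,0,0],[-0.9,-0.6,0,0],[-0.8,-0.5,0,0],[-0.2,-0.1,0,0],[0,0,0,0],[0,0,0,0]]]'
python3 d.py; python3 - <<'E'
from h import *
s=eyes.read_camera("scene");t=eyes.read_camera("top")
a=cv2.resize(s[90:200,250:380],None,fx=5,fy=5,interpolation=2)[:,:,::-1];b=cv2.resize(t[150:290,210:360],None,fx=4,fy=4)[:,:,::-1]
cv2.imwrite("pics/v2.png",a)
E
```

```text
t: 2.6
tool_pos: [0.5384, 0.0841, 0.2927]
ee_rot: [-0.005, 0.17, 0.985, -0.006]
force: [-0.8, -0.2, 0.6]
finger_gap: 0.0855
t 2.6 pos [0.53835013 0.08409036 0.29272322] F [-0.84965019 -0.18351747  0.62085907] gap 0.08548904309187678
y ang 70.41967380311505 zaxis [-0.01189976 -0.01106449 -0.99986798] units to goal [-0.04147383 -0.06649771  2.3917371 ]
```

View pics/v2.png

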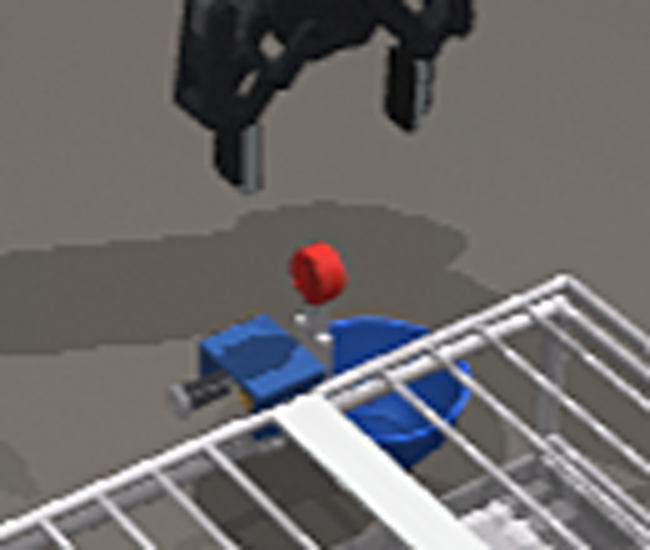

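The open fingers (pads at crop ~(240,180) and ~(410,120)) straddle the disc (318,273) from above. Descending; I'll close after checking the position.

```bash
python3 -m jog '[[[0,-0.06,0.6,0],[-0.04,0,0.6,0],[0,0,0.6,0],[0,0,0.5,0],[0,0,0,0],[0,0,0,0]]]'
python3 d.py
```

```text
t: 3.3
tool_pos: [0.5355, 0.0893, 0.2232]
ee_rot: [-0.005, 0.164, 0.986, -0.004]
force: [0.9, 0.9, 0.7]
finger_gap: 0.0856
t 3.3 pos [0.53548884 0.0893165  0.22319303] F [0.8697312  0.93632492 0.67806486] gap 0.08562905825108784
y ang 71.08416320205072 zaxis [-0.01038208 -0.00690392 -0.99992227] units to goal [-0.16961974 -0.23437516  0.07414028]
```

```bash
python3 -m jog '[[[-0.17,-0.23,0.05,0.1],[0,0,0,0],[0,0,0,0]]]'
python3 d.py
```

```text
t: 3.6
tool_pos: [0.539, 0.0815, 0.2238]
ee_rot: [-0.003, 0.171, 0.985, -0.003]
force: [0.8, 0.8, 0.5]
finger_gap: 0.0855
t 3.6 pos [0.53904361 0.08148366 0.22384393] F [0.75745789 0.77785634 0.52264415] gap 0.08548563434569348
y ang 70.28324936240685 zaxis [-0.00748933 -0.00556852 -0.99995645] units to goal [ 0.02681666 -0.02617575  0.09514376]
```

```bash
python3 -m jog '[[[0,0,0.08,0],[0,0,0,0],[0,0,0,0],[0,0,0,0],[0,0,0,0],[0,0,0,0],[0,0,0,0],[0,0,0,0]]]' 1 60
python3 d.py
```

```text
t: 4.4
tool_pos: [0.5394, 0.0812, 0.2222]
ee_rot: [-0.003, 0.172, 0.985, -0.003]
force: [-0.1, -0.1, 0.2]
finger_gap: 0.0132
t 4.4 pos [0.53944801 0.08118721 0.22222988] F [-0.11148556 -0.12029642  0.24339425] gap 0.013235609330289536
y ang 70.22836811557944 zaxis [-0.00611226 -0.00486682 -0.99996948] units to goal [ 0.04314117 -0.0219269   0.04132011]
```

The gap is 13 mm, so the disc is gripped. Pulling along tool +y (rack +y) by 18 mm.

```bash
python3 -m jog '[[[0,0.2,0,0],[0,0.2,0,0],[0,0.15,0,0],[0,0.1,0,0],[0,0,0,0],[0,0,0,0]]]'
python3 d.py '[.5394+.018*.338,.0812+.018*.941,.2222]'
```

```text
t: 5.0
tool_pos: [0.5446, 0.0952, 0.222]
ee_rot: [-0.005, 0.174, 0.985, -0.007]
force: [-3.2, -5.6, 3.3]
finger_gap: 0.0131
t 5.0 pos [0.54456569 0.09516277 0.22202242] F [-3.15466096 -5.64932499  3.34961102] gap 0.013145539736519647
y ang 70.01261480901307 zaxis [-0.01223048 -0.01306867 -0.9998398 ] units to goal [ 0.00518592  0.10355251 -0.00758885]
```

```bash
python3 -m jog '[[[0,0.13,0,0],[0,0,0,0],[0,0,0,0]]]'
python3 d.py '[.5394+.018*.338,.0812+.018*.941,.2222]'
```

```text
t: 5.3
tool_pos: [0.5449, 0.0961, 0.2219]
ee_rot: [-0.006, 0.175, 0.985, -0.01]
force: [-3.9, -6.1, 2.2]
finger_gap: 0.013
t 5.3 pos [0.54492745 0.09613004 0.22193692] F [-3.91814871 -6.07564531  2.19622978] gap 0.01296295711819817
y ang 69.89402774462 zaxis [-0.0157563  -0.01746854 -0.99972326] units to goal [ 0.00567729  0.06902244 -0.01022847]
```

```bash
python3 -m jog '[[[0,0.12,0,0],[0,0.08,0,0]]]'
python3 d.py '[.5394+.018*.338,.0812+.018*.941,.2222]'; python3 - <<'E'
from h import *
s=eyes.read_camera("scene")
cv2.imwrite("pics/v3.png",cv2.resize(s[90:200,250:380],None,fx=5,fy=5,interpolation=2)[:,:,::-1])
E
```

```text
t: 5.5
tool_pos: [0.5462, 0.0996, 0.2219]
ee_rot: [-0.007, 0.175, 0.984, -0.012]
force: [-4.7, -7.0, 3.9]
finger_gap: 0.013
t 5.5 pos [0.54621253 0.09956504 0.22189838] F [-4.67030708 -6.97097845  3.9175299 ] gap 0.012985297959990228
y ang 69.7899195070078 zaxis [-0.01822896 -0.02048777 -0.99962391] units to goal [ 0.00644305 -0.05326792 -0.00863314]
```

View pics/v3.png

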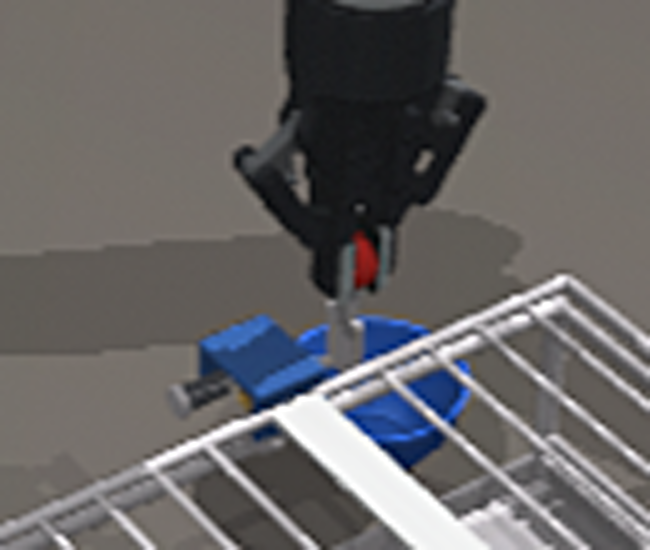

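Disc and TCP have moved about 19.5 mm with 8.4 N of spring force, so the latch is at its stop with the tier still down. Lifting along the arc, first half, with a slight outward bias.

```bash
python3 -m jog '[[[0,0.06,-0.1,0],[-0.05,0.05,-0.3,0],[-0.06,0.03,-0.3,0],[-0.07,0.03,-0.3,0],[-0.08,0.03,-0.3,0]]]'
cat > g.py <<'E'
from h import *
# predicted TCP for tier angle; disc-tcp offset kept
s=get_state();a=np.radians(-19.8);rx=np.array([np.cos(a),np.sin(a),0])
ry=np.array([-np.sin(a),np.cos(a),0])
d=np.array(s["tool_pos"])-[.5394,.0812,.2222]
c=np.array([d@rx,d@ry,d[2]]);
from scipy.optimize import brentq
th=brentq(lambda t:.049*np.cos(t)+.25*np.sin(t)-.049-c[2],-.2,.9)
print("rack dx,dy,dz mm",(c*1e3).round(1),"theta",round(th,3),"dx expected",round(1e3*(.25-.25*np.cos(th)+.049*np.sin(th)),1),"F",np.round(s["force"],1),"gap",s["finger_gap"],"t",s["t"],"M",np.round(s["wrist_torque"],2),"z",rot(s["ee_rot"]).as_matrix()[:,2].round(3),"qd",np.abs(s["joint_velocities"]).max())
E
python3 g.py
```

```text
t: 6.05
tool_pos: [0.5533, 0.0955, 0.2554]
ee_rot: [-0.012, 0.178, 0.984, -0.02]
force: [-0.7, -7.8, -6.0]
finger_gap: 0.0135
rack dx,dy,dz mm [ 8.2 18.1 33.2] theta 0.135 dx expected 8.9 F [-0.7 -7.8 -6. ] gap 0.013488623934624648 t 6.05 M [-0.32  0.42  0.29] z [-0.031 -0.035 -0.999] qd 0.219512001353013
```

```bash
python3 -m jog '[[[-0.1,0.04,-0.3,0],[-0.11,0.04,-0.3,0],[-0.13,0.04,-0.3,0],[-0.15,0.04,-0.3,0],[-0.15,0.04,-0.3,0],[-0.12,0.03,-0.2,0],[0,0.02,-0.03,0]]]'
python3 g.py
```

```text
t: 6.75
tool_pos: [0.571, 0.0885, 0.2988]
ee_rot: [-0.026, 0.182, 0.982, -0.03]
force: [-1.6, -7.3, -5.1]
finger_gap: 0.0132
rack dx,dy,dz mm [27.3 17.6 76.6] theta 0.322 dx expected 28.3 F [-1.6 -7.3 -5.1] gap 0.013154790203219366 t 6.75 M [-0.09  0.1   0.41] z [-0.061 -0.049 -0.997] qd 0.022746328384492524
```

The disc has followed the predicted arc (theta about 0.32, coupler up about 78 mm). Holding still, then checking by image.

```bash
python3 -m jog '[[[-0.03,0.03,-0.1,0],[0,0.02,-0.02,0],[0,0,0,0],[0,0,0,0],[0,0,0,0]]]'; python3 g.py
python3 - <<'E'
from h import *
s=eyes.read_camera("scene");t=eyes.read_camera("top")
cv2.imwrite("pics/v4.png",np.hstack([cv2.resize(s[70:330,190:450],(400,400)),cv2.resize(t[90:350,190:450],(400,400))])[:,:,::-1])
E
python3 g.py
```

```text
t: 7.25
tool_pos: [0.569, 0.0858, 0.2965]
ee_rot: [-0.032, 0.184, 0.982, -0.034]
force: [-3.6, -5.3, -2.7]
finger_gap: 0.013
rack dx,dy,dz mm [26.3 14.4 74.3] theta 0.312 dx expected 27.1 F [-3.6 -5.3 -2.7] gap 0.013023650255571548 t 7.25 M [0.4  0.04 0.28] z [-0.075 -0.056 -0.996] qd 0.01164790350038541
rack dx,dy,dz mm [26.3 14.3 74.3] theta 0.312 dx expected 27.1 F [-3.9 -6.1 -1.3] gap 0.013199985918849723 t 7.35 M [0.26 0.12 0.29] z [-0.075 -0.056 -0.996] qd 0.002665033090355425
```

View pics/v4.png

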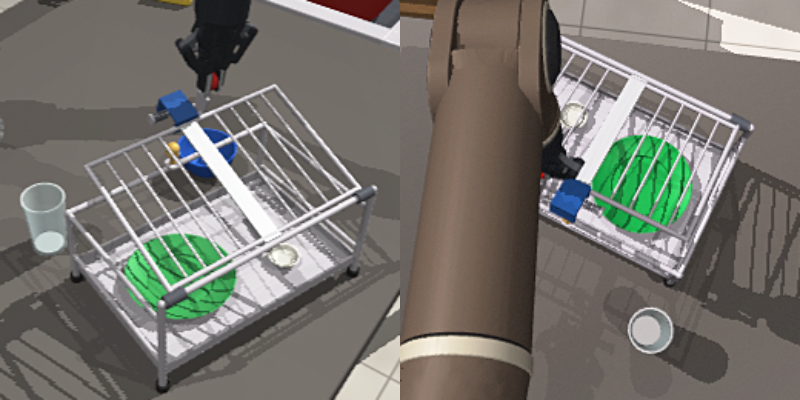

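The tier is up: the coupler is at crop (177,103), clear of the now visible brass ball at (173,150). Plate, spoon, bowl and tumbler look undisturbed. A numeric cross-check of the coupler height, and stillness.

```bash
python3 - <<'E'
from h import *
im={"scene":(190+176*.65,70+102*.65),"top":(190+172*.65,90+193*.65)}
print("coupler roof",tri(im["scene"],im["top"]),"start roof z .205; want z>.265")
a=cv2.imread("pics/top0.png").astype(int);b=eyes.read_camera("top")[:,:,::-1].astype(int)
for n,(u,v) in dict(tumbler=(352,304)).items(): print(n,np.abs(a-b)[v-18:v+18,u-18:u+18].mean())
E
python3 g.py
```

```text
coupler roof [0.54169038 0.04169883 0.28749605] start roof z .205; want z>.265
tumbler 3.055298353909465
rack dx,dy,dz mm [26.3 14.4 74.4] theta 0.312 dx expected 27.1 F [-3.5 -5.4 -2.4] gap 0.012962721916926821 t 7.4 M [0.3  0.16 0.32] z [-0.075 -0.056 -0.996] qd 0.0012973664622898038
```

Image height agrees: the roof is at 0.287 m, up from 0.205 m (about 8 cm). The arm is still and the grip is firm. Handing in.

```bash
python3 -c "
from plant import bot;print(bot.sign_off())"
```

```text
the job is handed in; nothing more can be done
None
```

I drew the latch fully with the tier still down, then lifted the tier off the ball. I handed the job in at about 7.4 s with the gripper still holding it up.

- **Latch:** I gripped the red disc across its faces at 60 N and pulled it 18–20 mm sideways. The spring force reached about 8 N, its value at the stop.
- **Lift:** The arm readings put the tier at about 0.31 rad, with the coupler about 76 mm above where it started. The two cameras gave about 82 mm, so the methods differ by about 6 mm, but both are above 60 mm.
- **Hold:** The arm was still, with the disc firmly gripped (13 mm gap).
- **Drift:** The tool sagged about 2 mm and moved back about 3 mm sideways while settling. This happened well after the tier was clear of the ball. It also tilted about 5°. No further drift showed in the last readings.
- **Plate, spoon, bowl and tumbler:** They looked undisturbed in the last picture. Only the tumbler got a numeric check, and it showed no visible change. In the top view the arm hid the bowl.

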